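# Snug up the tapered plug of the air-rocket launcher

### The job

The square-headed brass plug on the classroom rocket launcher is only finger-loose: take the steel tee key from its cup, fit it fully down over the plug's head and turn the plug clockwise until it goes snug, firmly but without overtightening it. Then stand the key upright back in its cup, and leave everything else on the table where it is.

Things in the scene. Friction and masses are not known exactly. Their poses are not given: they have to be found in the camera images.
- port: Launcher base, fixed to the table: grey metal block 85 (own x) x 190 (own y) mm, top 50 mm up, with a round aluminium boss for the plug (48 mm across, top at 60 mm) at own (0, -50) mm and a white launch tube 21 mm across (top at 88 mm) at own (0, +55) mm; gauge on its -x side. Origin on the table under its centre.
- plug: Tapered brass plug, started in the boss; origin on its fixed vertical axis at the boss's top, z up. Tightens clockwise from above: thread drag 0.3 to 0.35 N m at first; after an unknown 0.2 to 1.45 rad the taper bites and torque climbs 1.8 N m per rad, without a stop. Snug: 0.5 to 0.55 N m; under 0.47 it is loose, over 0.65 at any moment it is overtightened. Stays where it is left.
- plug_head (a point): Top centre of the plug's head. The head is 20 x 20 mm square, sides along the plug's own x and y, 16 mm high, on a round collar 32 mm across and 4 mm thick: collar top 4 mm, head top 20 mm above the plug's origin.
- key: Steel tee key, 0.3 kg, 88 mm tall, loose, upright in its cup. Origin at the centre of its lower end, z up. Its foot is a square socket, 32 mm outside, 22 mm inside, 19 mm deep, flared mouth, sides along own x and y: fits the plug's head four ways with about 0.1 rad of free play each way. Fully down, it rests on the plug's collar, origin 4 mm above the plug's origin.
- key_bar (a point): Centre of the key's tee bar, 80 mm above the key's origin: bar 80 mm long along the key's own x, 14 mm wide in y, 16 mm high; below it a round stem 16 mm thick.
- holder: The key's cup, fixed to the table: round, grey, 68 mm across, 60 mm inside, 30 mm high. Origin under its centre.
- holder_in (a point): Centre of the cup's inner floor, 6 mm above the table; the key stands on it at any yaw.
- tape: Bystander: roll of tape lying flat, 90 mm across, 24 mm high, origin under its centre.
- spool: Bystander: blue spool standing, 50 mm across, 50 mm high, origin under its centre.
- tube_a: Bystander: cardboard tube standing, 42 mm across, 100 mm high, origin under its centre.
- tube_b: Bystander: cardboard tube standing on a cardboard sheet, 42 mm across, 100 mm high, origin under its centre.
- driver: Bystander: screwdriver lying on the table, about 200 mm long.
- eraser: Bystander: white eraser block, 55 x 24 x 14 mm, origin under its centre.
Not all that is in view belongs to the job. Leave any pink look-alike of the holder alone.

How it is judged (in metres and radians):
On the way, in this order (a step that is already met when the one before it is completed fails the run):
1. the key stands fully down over the plug's square head (horizontal distance between key and plug below 0.004 m and z of key in the frame of plug between 0 and 0.008 m and angle between key's own z axis and vertical below 0.1 rad), for 0.2 s.
2. with the key still on it, the plug is wedged snug in its taper (all of step 1 and contact force between plug and port above 5 N), for 0.3 s.
At the end, for the whole second after the job is handed in: The plug is snug: wedged in its taper with a force of 5 to 16 N (left by a tightening torque of about 0.45 to 0.65 N m), and the key stands at rest on the floor of its cup, within 15 mm of the cup's centre, upright within 0.1 rad (contact force between plug and port between 5 and 16 N and horizontal distance between key and holder_in below 0.015 m and z of key in the frame of holder_in below 0.005 m and angle between key's own z axis and vertical below 0.1 rad and linear speed of key below 0.02 m/s); the robot touches nothing.
It fails at once if the plug is overtightened (wedging force above 16 N, about 0.67 N m at the key) (contact force between plug and port above 16 N).
It fails at once if one of the bystanders on the table is moved by more than 30 mm (distance of any of tape, spool, tube_a, tube_b, driver, eraser from where it was at the start of the episode above 0.03 m).
It also fails if it takes over 72 s, if anything falls off the work surface, if the arm or the gripper's body presses on something with over 40 N, if the wrist force passes 120 N, or if a joint passes its speed limit or range.

### The arm

A 6-joint arm with a two-finger parallel gripper is mounted at the origin on the work surface. World frame = base frame: x ahead of the robot, y to its left, z up, the work surface at z = 0. Lengths are in mm, angles in rad, forces in N, time in s.
With the tool pointing down it reaches from about 350 to 875 mm from the base axis. Payload 4.2 kg.
Tool frame: the origin (TCP) lies at the very end of the fingers, on their centre line; the grasp point (between the pads) lies 19 mm behind it (arm.grip_point_offset is the distance from the TCP to the grasp point, in mm); z points along the fingers, y is the direction in which the jaws open and shut (so a half turn about z gives the same grasp; the last joint's range is limited). The gripper opens to 85 mm and grips with 20 to 120 N. Pads are 22 mm wide; open, the fingers measure 114 mm over their backs; the gripper's body (76 mm by 85 mm) begins 54 mm behind the grasp point. The pads swing forward as they close: fully open they stand 13 mm farther back than shut.
Start: joints at [1.55, 0.385, 0.008, 0, -1.194, -0.259], TCP at [172.57, 600.682, 231.312] pointing down, gripper open.
Joint ranges: [-3.14, 3.14], [-1.21, 2.06], [-1.07, 1.41], [-3.16, 2.05], [-2.99, -0.16], [-3.1, 3.1]. Speed limits (rad/s): [2.79, 2.79, 3.14, 3.14, 3.14, 3.14].

### API

Orientations are given as a unit quaternion [x, y, z, w].
In Python, from bench import arm gives the robot as it stands.
- The arm moves only by the tool drive_tool, never from a script. Its argument "steps" is a list of rows, each a list of 5 numbers: the shift along the tool's x, y, z in m, then the turn about the tool's z in degrees, then the finger opening in m, from 0 to 0.0854. A call has 1 to 20 rows; each row shifts and turns the commanded pose from where the row before left it, along the tool's axes as they then stand; what a row does not reach is not made up. A row lasts 1/10 s, in which the tool goes at most 50 mm and 8.59 degrees, less where a joint would pass 70% of its speed; a pose out of reach is approached as far as the arm can. A call is refused whole if a number of a shift passes 0.05 or a number of a turn 8.59, either way. A call with a gripper value outside its range is refused whole. The fingers move at their own pace and stop on an object; the grip force is fixed at half the most. Time passes only in rows, so rows that do not move let the fingers close. It gives the time, the measured TCP pose, the force and the opening at its end, in the units of the state.
- arm.read_state(): the state, without advancing time (a new reading comes with each control period).
- arm.get_image(name): name is "scene" or "top"; returns (picture, depth): 400x640x3 uint8, blue, green, red; 400x640 float32, mm along the optical axis (not along the pixel's ray), 0 where there is no reading.
- arm.camera_params(name): a dict with "K" (3x3 intrinsics, pixels), "world_to_cam" (4x4, takes a point from world to camera coordinates). Camera axes: x right, y up, looking along -z (the intrinsics and any distortion apply to the point x, -y, -z); pixel columns grow to the right and rows downward; lengths in mm; the calibration is good to about 2 mm. A picture is of the moment at which its call begins. camera_params takes no time and is no camera call.
- arm.job_done(): hands the job in, once; it reports no verdict.
The state is a dict: "clock": time; "joints": joint angles; "joint_vel": joint speeds; "joint_efforts": joint torques, N m; "position": TCP position; "ee_rot": TCP orientation; "contact_force": force on the tool from outside, world axes, zero at the start; "wrist_torque": the same for the moment, N m; "gripper_width": finger opening in mm.
Only numpy, scipy, OpenCV 4.12 (cv2) and the standard library are available. Lean on these libraries where they do the work, as an engineer would, in place of code of your own. Each camera call takes 0.05 s, during which the arm holds its last target.

## Working session

There is one attempt and no reset: what is moved stays moved. The work goes in short steps, Python scripts to look and compute and a tool call to move; the robot and the scene stay as the last step left them, time stands still between calls to the robot, and variables do not carry over. Pictures are saved under pics/ and viewed, and the job is handed in when it is done.

Besides the shell and the picture viewer there is one more tool, called by a JSON object that holds its "name" and its "arguments", one argument or row to a line. drive_tool: Moves the arm, as the interface text tells. Its arguments: {"type":"object","properties":{"steps":{"type":"array"}},"required":["steps"]}

```bash
mkdir -p pics; ls
cat > h.py <<'E'
from bench import arm
import numpy as np, cv2
def save(n,name):
    im,d=arm.get_image(n); cv2.imwrite(f'pics/{name}.png',im); np.savez(f'pics/{name}.npz',im=im,d=d); return im,d
def ray(n,u,v):
    p=arm.camera_params(n); K=np.array(p['K']); T=np.array(p['world_to_cam']); R=T[:3,:3]; t=T[:3,3]
    r=np.linalg.inv(K)@np.array([u,v,1.]); d=R.T@np.array([r[0],-r[1],-r[2]]); return -R.T@t,d
def plane(n,u,v,z):
    c,d=ray(n,u,v); return c+d*(z-c[2])/d[2]
def proj(n,X):
    p=arm.camera_params(n); K=np.array(p['K']); T=np.array(p['world_to_cam']); c=T[:3,:3]@np.array(X,float)+T[:3,3]
    q=K@np.array([c[0],-c[1],-c[2]]); return q[:2]/q[2]
def cloud(n,d):
    p=arm.camera_params(n); K=np.array(p['K']); T=np.array(p['world_to_cam'])
    v,u=np.mgrid[0:400,0:640]; r=np.stack([u,v,np.ones_like(u)],-1)@np.linalg.inv(K).T
    r=r*d[...,None]*np.array([1,-1,-1]); return (r-T[:3,3])@T[:3,:3]
E
python3 - <<'E'
from h import *
for n in('scene','top'):
    save(n,n+'0'); p=arm.camera_params(n); print(n,p.keys(),ray(n,320,200),np.array(p['K'])[0])
s=arm.read_state(); print(s)
E
```

```text
pics
scene dict_keys(['K', 'world_to_cam']) (array([1280.56874799,  369.07566587, 1411.02243947]), array([-0.45631143, -0.24009333, -0.85683072])) [481.98268286   0.         322.05223236]
top dict_keys(['K', 'world_to_cam']) (array([ 3.76407998e+02, -2.79405948e-01,  1.03121301e+03]), array([ 0.18710425, -0.0329666 , -0.98206784])) [380.78757078   0.         314.63376227]
{'clock': 0.1, 'joints': array([ 1.54958996e+00,  3.85532041e-01,  6.75528675e-03, -4.35626013e-04,
       -1.19402814e+00, -2.58585835e-01]), 'joint_vel': array([-0.00010803, -0.00155546,  0.00248105,  0.0005671 , -0.00035543,
        0.00050905]), 'joint_efforts': array([-1.22174301e-04, -3.93317270e+01,  1.88930798e+01,  4.19789851e+00,
       -2.59839479e-03,  4.22852708e-06]), 'position': array([172.4450289 , 600.18831846, 230.29645402]), 'ee_rot': array([ 9.90218764e-01, -1.39519713e-01, -8.21121270e-05,  1.02118885e-03]), 'contact_force': array([0.07461695, 0.09921718, 0.24047622]), 'wrist_torque': array([-0.03668701,  0.01744159, -0.03407941]), 'gripper_width': 85.41100964863037}
```

View pics/scene0.png

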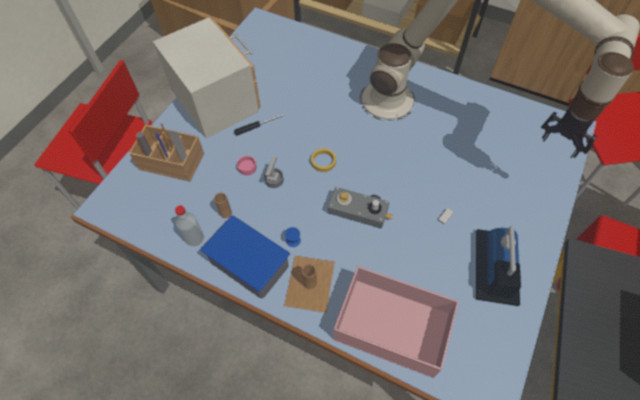

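View pics/top0.png

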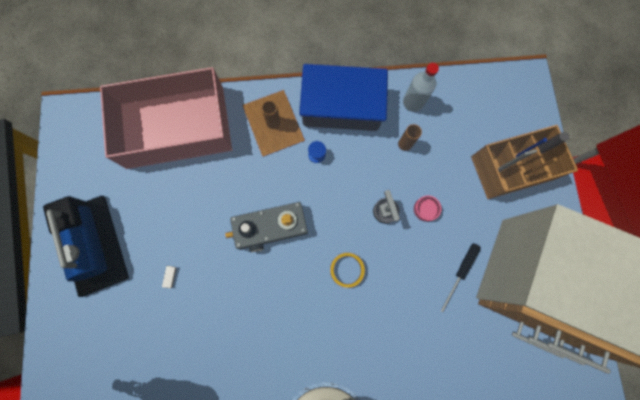

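Top view: the key stands in a grey cup at about (388,207), with the pink look-alike at (428,208). The port is at (266,226) and its brass plug at (288,219). The grey cup holding the steel tee is the holder, and I'll confirm that in an enlarged crop.

Run:
```python
from h import *
a=np.load('pics/top0.npz');im=a['im'];d=a['d']
c1=cv2.resize(im[180:240,355:445],None,fx=6,fy=6,interpolation=cv2.INTER_CUBIC)
c2=cv2.resize(im[190:260,215:315],None,fx=5.4,fy=5.4,interpolation=cv2.INTER_CUBIC)
b=np.load('pics/scene0.npz')['im']
c3=cv2.resize(b[145:235,230:410],None,fx=4.4,fy=4.4,interpolation=cv2.INTER_CUBIC)
cv2.imwrite('pics/c1.png',c1);cv2.imwrite('pics/c2.png',c2);cv2.imwrite('pics/c3.png',c3)
for n in('top','scene'):
    a=np.load(f'pics/{n}0.npz'); P=cloud(n,a['d']); print(P[300,300], P[160,200])
    if n=='top':
        z=P[...,2]
        m=(z>70)&(np.mgrid[0:400,0:640][1]>360)&(np.mgrid[0:400,0:640][1]<410)&(np.mgrid[0:400,0:640][0]>180)&(np.mgrid[0:400,0:640][0]<235)
        v,u=np.nonzero(m);print(u.mean(),v.mean(),len(u));print(P[m].mean(0),z[m].max());Q=P[m][:,:2];w,V=np.linalg.eigh(np.cov(Q.T));print(w,V)
```

```text
[3.12236729e+02 4.00985348e+01 2.68268278e-01] [714.66537413 291.71056767   1.48068548]
391.16517857142856 205.18303571428572 224
[ 522.25437489 -199.71252648  130.69079095] 1031.2130107303542
[ 398.65334193 2683.88715399] [[-0.75776965 -0.65252215]
 [-0.65252215  0.75776965]]
[8.73017933e+02 7.94865797e+01 7.15918395e-01] [ 576.16821114 -483.8676846     8.61872746]
```

View pics/c1.png

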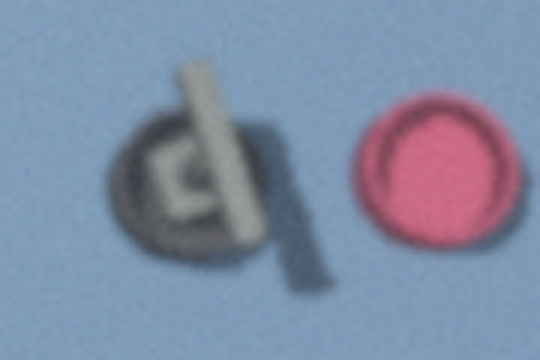

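View pics/c2.png

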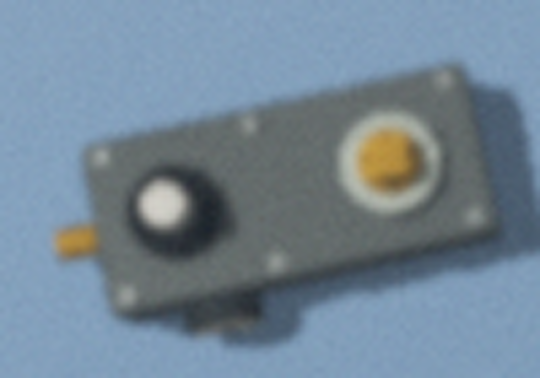

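View pics/c3.png

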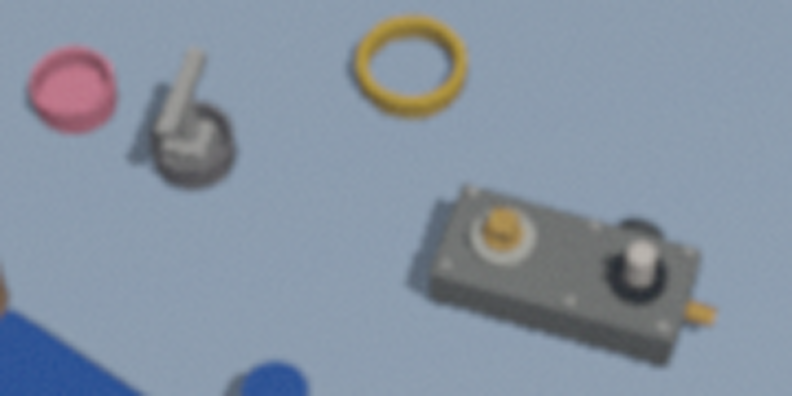

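Top crop: the steel tee stands in the grey cup, with its bar running from about (387,191) to (397,220). The pink cup is empty, so grey is confirmed as the holder. The brass square head is at about (287,219) on its aluminium boss.

```bash
cat > seg.py <<'E'
from h import *
def comp(mask,near):
    n,l,s,c=cv2.connectedComponentsWithStats(mask.astype(np.uint8))
    best=None
    for i in range(1,n):
        if s[i,4]<8: continue
        q=np.hypot(*(c[i]-near))
        if best is None or q<best[0]: best=(q,i)
    return l==best[1]
E
python3 - <<'E'
from seg import *
for n,near,bb in(('top',(288,219),(355,410,185,225)),('scene',(344,197),(255,290,150,195))):
    im=np.load(f'pics/{n}0.npz')['im']; hsv=cv2.cvtColor(im,cv2.COLOR_BGR2HSV)
    g=(hsv[...,0]>12)&(hsv[...,0]<32)&(hsv[...,1]>110)&(hsv[...,2]>80)
    m=comp(g,near); v,u=np.nonzero(m); print(n,'brass',u.mean(),v.mean(),m.sum(),u.min(),u.max(),v.min(),v.max(), plane(n,u.mean(),v.mean(),80))
    # bar: low saturation bright
    k=np.zeros_like(g); k[bb[2]:bb[3],bb[0]:bb[1]]=1
    lo=(hsv[...,1]<45)&(hsv[...,2]>115)&k
    print('\n'.join(''.join('#' if x else '.' for x in r[bb[0]:bb[1]]) for r in lo[bb[2]:bb[3]]))
for n,near in(('top',(288,219)),('scene',(344,197))):
    im=np.load(f'pics/{n}0.npz')['im']
    u,v=near; print(im[v-10:v+11:2,u].tolist())
E
```

```text
top brass 286.3292682926829 219.29268292682926 82 282 291 215 224 [515.40172234  56.48043006  80.        ]
.......................................................
.......................................................
.......................................................
.......................................................
.......................................................
...............................###.....................
..............................#####....................
..............................######...................
..............................######...................
..............................######...................
...............................######..................
...............................######..................
...............................######..................
................................######.................
................................######.................
.................................######................
.................................######................
.................................######..
[... 2641 characters left out ...]
.##........
........................#..........
................#....##............
...................................
...................................
...................................
...................................
...................................
...................................
...................................
[[118, 116, 110], [155, 163, 153], [144, 167, 173], [78, 147, 180], [62, 140, 178], [62, 138, 175], [62, 130, 167], [54, 91, 110], [103, 127, 136], [165, 174, 169], [118, 124, 116]]
[[173, 155, 139], [136, 127, 118], [108, 114, 117], [87, 139, 166], [81, 140, 168], [78, 130, 157], [68, 107, 129], [97, 134, 154], [154, 160, 159], [124, 127, 127], [115, 117, 114]]
```

Run:
```python
from seg import *
im=np.load('pics/top0.npz')['im']
S=8
def up(im,u0,u1,v0,v1): return cv2.resize(im[v0:v1,u0:u1],None,fx=S,fy=S,interpolation=cv2.INTER_CUBIC)
def back(p,u0,v0): return (np.asarray(p)+.5)/S-.5+np.array([u0,v0])
# brass
c=up(im,275,300,207,232); hsv=cv2.cvtColor(c,cv2.COLOR_BGR2HSV)
for T in(130,145,155,160,165,170):
    m=((hsv[...,1]>95)&(hsv[...,0]>10)&(hsv[...,0]<35)&(hsv[...,2]>T)).astype(np.uint8)
    cs,_=cv2.findContours(m,0,1); cn=max(cs,key=cv2.contourArea); r=cv2.minAreaRect(cn)
    W=np.array([plane('top',*back(p,275,207),80)[:2] for p in cv2.boxPoints(r)])
    e=W[1]-W[0];f=W[2]-W[1]
    print(T,W.mean(0).round(1),np.hypot(*e).round(1),np.hypot(*f).round(1),np.degrees(np.arctan2(e[1],e[0]))%90)
# boss
b=(c.min(2)>105).astype(np.uint8); cs,_=cv2.findContours(b,0,1); cn=max(cs,key=cv2.contourArea); h=cv2.convexHull(cn); E=cv2.fitEllipse(h); 
print('boss',plane('top',*back(E[0],275,207),60),np.array(E[1])/S)
# bar
c=up(im,375,410,180,230); hsv=cv2.cvtColor(c,cv2.COLOR_BGR2HSV)
cv2.imwrite('pics/k.png',c)
m=((hsv[...,1]<45)&(hsv[...,2]>115)).astype(np.uint8); m=cv2.morphologyEx(m,cv2.MORPH_OPEN,np.ones((5,5)))
vv,uu=np.nonzero(m); p0=back((uu.min(),vv.min()),375,180)
# right edge per row
rows=[];L=[]
for v in range(m.shape[0]):
    x=np.nonzero(m[v])[0]
    if len(x):
        rows.append(back((x.max(),v),375,180))
        L.append(back((x.min(),v),375,180))
rows=np.array(rows);L=np.array(L); print(rows[0],rows[-1])
s=slice(len(rows)//6,-len(rows)//6)
Wr=np.array([plane('top',*p,94)[:2] for p in rows[s]]); vx,vy,x0,y0=cv2.fitLine(Wr.astype(np.float32),cv2.DIST_L2,0,.01,.01).ravel()
print('right edge dir',np.degrees(np.arctan2(vy,vx)),x0,y0)
s2=slice(len(rows)//8,int(len(rows)*.38)); Wl=np.array([plane('top',*p,94)[:2] for p in L[s2]])
nrm=np.array([-vy,vx]); print('width',((Wl-[x0,y0])@nrm).mean())
allp=np.array([plane('top',*back((x,y),375,180),94)[:2] for y,x in zip(vv,uu)])
t=(allp-[x0,y0])@[vx,vy]; print('along',t.min(),t.max(),'centre', np.array([x0,y0])+np.array([vx,vy])*(t.min()+t.max())/2)
# cup ring
E=None
for n,u,v in (('scene',343.84,196.9),):
    pass
i2=np.load('pics/scene0.npz')['im']
for z in(80,): print('scene head top approx',plane('scene',344,195,z))
```

```text
130 [515.8  57.9] 27.4 23.9 82.9262088891764
145 [517.6  57.8] 27.9 22.3 37.007797224667
155 [518.2  57.9] 27.4 21.2 28.062181960252694
160 [518.6  58.1] 26.6 20.4 21.168676111165937
165 [518.7  58.7] 25.2 19.8 18.039050530017178
170 [518.9  59.2] 24.2 19.2 17.175664975182713
boss [518.52071321  58.1846327   60.        ] [20.23633957 21.43989372]
[388.3125 189.8125] [396.4375 220.6875]
right edge dir 11.233456 526.4254 -216.53352
width 14.400883278268742Traceback (most recent call last):
  File "<stdin>", line 35, in <module>
  File "h.py", line 9, in plane
    c,d=ray(n,u,v); return c+d*(z-c[2])/d[2]
        ~~~^^^^^^^
  File "h.py", line 6, in ray
    p=arm.camera_params(n); K=np.array(p['K']); T=np.array(p['world_to_cam']); R=T[:3,:3]; t=T[:3,3]
ValueError: time passes only in moves, steps and waits
```

Run:
```python
from seg import *
im=np.load('pics/top0.npz')['im']
# cup: dark grey in top
hsv=cv2.cvtColor(im,cv2.COLOR_BGR2HSV)
m=((hsv[...,1]<75)).astype(np.uint8); m[:, :355]=0;m[:,412:]=0;m[:190]=0;m[230:]=0
print('\n'.join(''.join('#' if x else '.' for x in r[365:412]) for r in m[188:232]))
```

```text
...............................................
...............................................
...................########....................
...................########....................
..............#...#########....................
...................#########...................
...................#########...................
...................##########..................
...................#########...................
..............#..############..................
...............###############.................
..............################.................
............##################.................
...........####################................
..........######################...............
.........########################........#.....
........#########################.............#
.........#########################.............
........###########################............
........###########################............
........###########################............
........############################...........
.......############################.........
[... 311 characters left out ...]
#################...........
..........##########################...........
...........#########################...........
............#######################............
#............####################..............
................############.#.................
..................#########....................
...#...........................................
...............................................
......................................#........
...............................................
...............................................
...............................................
...............................................
...............................................
```

View pics/k.png

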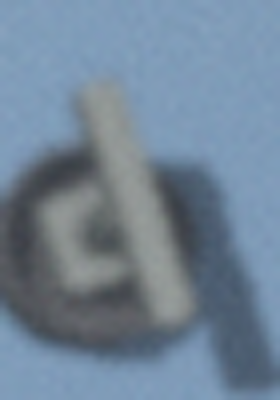

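```bash
python3 - <<'E'
s=open('h.py').read()
s=s.replace("arm.camera_params(n)","CP(n)").replace("import numpy as np, cv2","import numpy as np, cv2, functools\n@functools.lru_cache(None)\ndef CP(n): return arm.camera_params(n)")
open('h.py','w').write(s)
E
python3 - <<'E'
from seg import *
# bar ends in top, on the centre line (k.png/8)
a=plane('top',387.2,190.0,94); b=plane('top',395.3,220.3,94)
print('bar ends',a,b,(a+b)/2,np.hypot(*(a-b)[:2]))
d=(a-b)[:2];print(np.degrees(np.arctan2(d[1],d[0])))
# scene
a=plane('scene',275.3,156.0,94); b=plane('scene',268.2,172.0,94)
print('scene',a,b,(a+b)/2,np.hypot(*(a-b)[:2]))
# cup rim z=30: pixel extents
for q in ((372,217),(372.3,208),(400.5,212),(383,197.5),(388,223)): print(plane('top',*q,30)[:2].round(1))
# TCP check: project fingers
s=arm.read_state(); print(s['position'], proj('scene',s['position']),s['clock'])
# screw corners / port edge yaw from top crop c2
P=lambda x,y,z:plane('top',x/5.4+215-.4,y/5.4+190-.4,z)[:2]
c=[P(100,157,51),P(443,78,51),P(475,215,51),P(127,295,51)]
print('screws',np.round(c,1),np.mean(c,0)); e=c[1]-c[0]; print(np.degrees(np.arctan2(e[1],e[0])))
e=c[2]-c[3]; print(np.degrees(np.arctan2(e[1],e[0])))
c=[P(362,140,80),P(408,128,80),P(418,172,80),P(372,186,80)]
print('head guess',np.round(c,1),np.mean(c,0))
E
python3 - <<'E'
import cv2,numpy as np
im=np.load('pics/top0.npz')['im']; c=cv2.resize(im[205:235,272:304],None,fx=18,fy=18,interpolation=cv2.INTER_CUBIC); cv2.imwrite('pics/hd.png',c)
E
```

```text
bar ends [ 566.52970347 -202.83770956   94.        ] [ 488.45343028 -213.42232776   94.        ] [ 527.49156688 -208.13001866   94.        ] 78.79047263727878
7.720388123166439
scene [ 491.77440326 -213.26726331   94.        ] [ 559.14204339 -202.04526548   94.        ] [ 525.45822332 -207.6562644    94.        ] 68.29591621964713
[ 510.  -167.4]
[ 534. -171.]
[ 517.  -244.6]
[ 560.  -202.9]
[ 490.6 -207.8]
[172.4450289  600.18831846 230.29645402] [556.22046942 149.69085805] 0.1
screws [[532.7 195.5]
 [557.5  28.6]
 [489.9  18.3]
 [465.8 185.4]] [511.4663138  106.95791497]
-81.54753472401961
-81.77028345317383
head guess [[525.9  67.6]
 [529.8  45.8]
 [508.8  42.6]
 [504.   64.4]] [517.12429105  55.11775773]
```

View pics/hd.png

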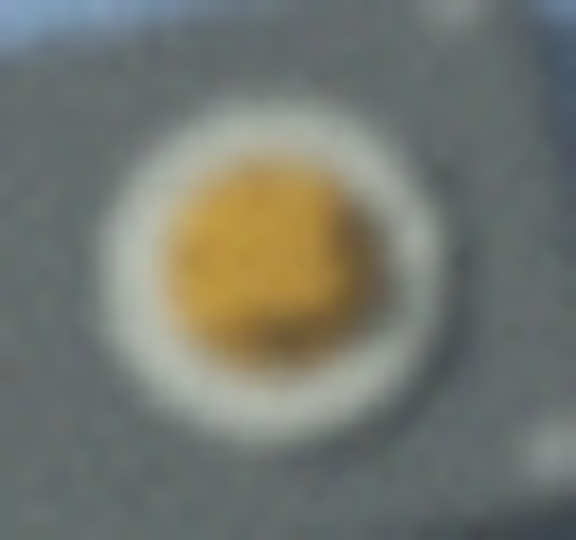

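Run:
```python
from seg import *
for i in range(4):
    ims=[arm.get_image('scene')[0].astype(float)]
    imt=[arm.get_image('top')[0].astype(float)]
    if i==0: A=[];B=[]
    A+=ims;B+=imt
A=np.mean(A,0).astype(np.uint8);B=np.mean(B,0).astype(np.uint8);np.savez('pics/avg.npz',s=A,t=B)
c=cv2.resize(A[183:209,328:362],None,fx=18,fy=18,interpolation=cv2.INTER_CUBIC);cv2.imwrite('pics/hs.png',c)
c=cv2.resize(B[205:235,272:304],None,fx=18,fy=18,interpolation=cv2.INTER_CUBIC);
# overlay square outlines predicted for yaw candidates
def draw(c,n,u0,v0,yaw,col):
    y=np.radians(yaw)
    pts=[]
    for z in(80,):
        for sx,sy in((1,1),(1,-1),(-1,-1),(-1,1)):
            X=[518.6+10*(sx*np.cos(y)-sy*np.sin(y)),58+10*(sx*np.sin(y)+sy*np.cos(y)),z]
            pts.append((proj(n,X)-[u0,v0]+.5)*18)
    cv2.polylines(c,[np.int32(pts)],True,col,1)
cv2.imwrite('pics/ht.png',c)
```

```text
(no output)
```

View pics/hs.png

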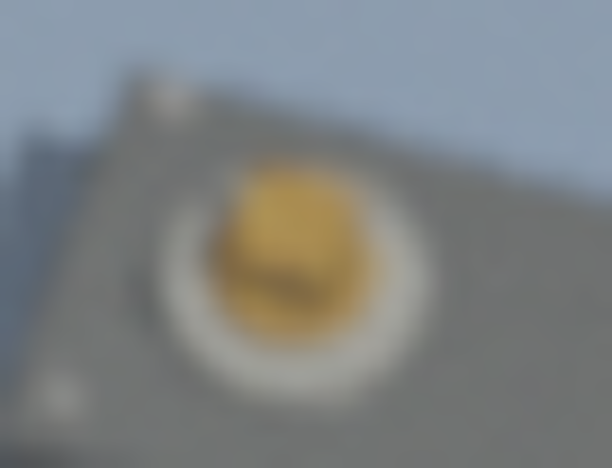

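View pics/ht.png

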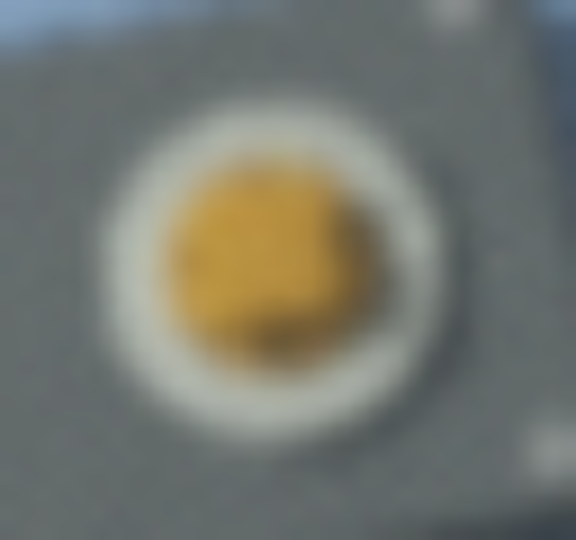

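Run:
```python
from seg import *
B=np.load('pics/avg.npz')['t'];A=np.load('pics/avg.npz')['s']
S=9
rows=[]
for n,I,u0,v0 in(('top',B,274,207),('scene',A,332,184)):
    r=[]
    for yaw in(-1,8,17,35):
        c=cv2.resize(I[v0:v0+25,u0:u0+22],None,fx=S,fy=S,interpolation=cv2.INTER_CUBIC)
        y=np.radians(yaw);pts=[]
        for sx,sy in((1,1),(1,-1),(-1,-1),(-1,1)):
            X=[518.6+10*(sx*np.cos(y)-sy*np.sin(y)),58+10*(sx*np.sin(y)+sy*np.cos(y)),80]
            pts.append((proj(n,X)-[u0,v0]+.5)*S)
        cv2.polylines(c,[np.int32(pts)],True,(0,0,255),1); r.append(c)
    rows.append(np.hstack(r))
cv2.imwrite('pics/mont.png',np.vstack(rows))
# edge gradient in top
g=cv2.cvtColor(B,cv2.COLOR_BGR2GRAY).astype(np.float32)
print(B[211:229,280:296,2])
```

```text
[[103 108 119 135 147 152 153 154 152 148 140 128 114 105 102 101]
 [113 129 145 159 169 171 170 170 170 165 161 150 134 118 103  97]
 [135 153 164 172 175 172 173 172 173 166 166 163 155 136 111  98]
 [155 167 175 177 176 172 171 172 174 167 165 164 163 151 128 100]
 [169 177 180 183 182 179 176 178 176 170 159 153 155 157 143 114]
 [176 183 186 188 188 186 183 181 179 169 145 128 131 143 147 131]
 [181 186 188 188 186 185 185 181 178 166 135 112 112 132 151 145]
 [183 184 183 186 187 185 185 181 178 166 135 111 106 121 149 150]
 [185 183 178 183 186 184 183 181 178 168 142 116 105 114 136 141]
 [183 183 182 184 185 182 183 181 177 167 145 118 104 101 123 135]
 [185 187 185 187 183 179 172 167 166 155 134 111 100 102 119 128]
 [183 184 182 180 172 161 149 140 135 128 117 105 100 106 120 123]
 [179 179 174 165 156 144 125 113 113 115 112 109 116 124 128 118]
 [173 178 172 164 157 147 126 114 118 125 128 131 142 146 133 103]
 [162 174 175 169 166 160 147 137 135 142 150 156 158 149 124  90]
 [142 163 173 173 171 171 163 160 158 161 163 164 152 131 101  81]
 [118 136 153 165 168 170 171 170 168 164 159 145 123 100  86  84]
 [102 111 124 138 148 154 157 155 149 140 125 111  94  82  83  90]]
```

View pics/mont.png

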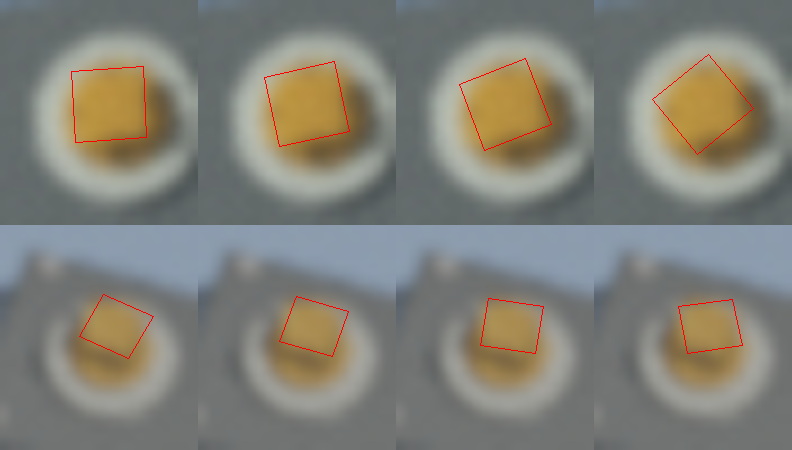

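{"name": "drive_tool", "arguments": {
  "steps": [
    [0.031, 0.0375, 0, 0, 0.0854],
    [0.031, 0.0375, 0, 0, 0.0854],
    [0.031, 0.0375, 0, 0, 0.0854],
    [0.031, 0.0375, 0, 0, 0.0854],
    [0.031, 0.0375, 0, 0, 0.0854],
    [0.031, 0.0375, 0, 0, 0.0854],
    [0.031, 0.0375, 0, 0, 0.0854],
    [0.031, 0.0375, 0, 0, 0.0854],
    [0.031, 0.0375, 0, 0, 0.0854],
    [0.031, 0.0375, 0, 0, 0.0854],
    [0.031, 0.0375, 0, 0, 0.0854],
    [0.031, 0.0375, 0, 0, 0.0854],
    [0.031, 0.0375, 0, 0, 0.0854],
    [0.031, 0.0375, 0, 0, 0.0854],
    [0.031, 0.0375, 0, 0, 0.0854],
    [0.031, 0.0375, 0, 0, 0.0854],
    [0.031, 0.0375, 0, 0, 0.0854],
    [0.031, 0.0375, 0, 0, 0.0854]
  ]
}}

```text
clock: 2.3
position: [523.0, -204.3, 231.5]
ee_rot: [0.99, -0.14, 0.0, -0.0]
contact_force: [0.8, 1.0, -0.5]
gripper_width: 85.6
```

{"name": "drive_tool", "arguments": {
  "steps": [
    [0, 0, 0, -8.5, 0.0854],
    [0, 0, 0, -8.5, 0.0854],
    [0, 0, 0, -8.5, 0.0854],
    [0, 0, 0, 0, 0.0854],
    [0, 0, 0, 0, 0.0854]
  ]
}}

```text
clock: 2.8
position: [522.5, -202.1, 231.4]
ee_rot: [0.997, 0.081, 0.0, 0.0]
contact_force: [0.2, 0.7, 0.1]
gripper_width: 85.4
```

```bash
cat > st.py <<'E'
from h import *
from scipy.spatial.transform import Rotation as Ro
def st(target=None):
    s=arm.read_state(); R=Ro.from_quat(s['ee_rot']).as_matrix()
    print('t',s['clock'].__round__(2),'pos',s['position'].round(1),'yaw',np.degrees(np.arctan2(R[1,0],R[0,0])).round(2),'z',R[:,2].round(3),'F',s['contact_force'].round(2),'M',s['wrist_torque'].round(3),'w',round(s['gripper_width'],1),'j',s['joints'].round(2))
    if target is not None: print('tool shift mm',(R.T@(np.array(target)-s['position'])).round(1))
E
python3 -c "
from st import *
st([526.5,-208,79])"
```

```text
t 2.8 pos [ 522.5 -202.1  231.4] yaw 9.3 z [ 0. -0. -1.] F [0.24 0.7  0.07] M [-0.014 -0.011  0.013] w 85.4 j [-0.08  0.27 -0.15  0.   -1.14  1.81]
tool shift mm [  3.    6.4 152.4]
```

{"name": "drive_tool", "arguments": {
  "steps": [
    [0.003, 0.006, 0.04, 0, 0.06],
    [0, 0, 0.04, 0, 0.06],
    [0, 0, 0.03, 0, 0.06],
    [0, 0, 0.02, 0, 0.06],
    [0, 0, 0, 0, 0.06]
  ]
}}

```text
clock: 3.3
position: [524.3, -207.1, 98.3]
ee_rot: [0.997, 0.081, -0.003, -0.001]
contact_force: [0.4, -0.1, 0.2]
gripper_width: 59.9
```

```bash
python3 -c "
from st import *
st([526.5,-208,79])
a,_=save('scene','s1');b,_=save('top','t1')
c=cv2.resize(a[130:200,230:320],None,fx=7,fy=7,interpolation=cv2.INTER_CUBIC);cv2.imwrite('pics/s1c.png',c)
"
```

```text
t 3.3 pos [ 524.3 -207.1   98.3] yaw 9.34 z [-0.007  0.001 -1.   ] F [ 0.45 -0.06  0.21] M [-0.001  0.033  0.036] w 59.9 j [-0.09  0.42 -0.31 -0.   -0.85  1.82]
tool shift mm [ 2.2  1.3 19.3]
```

View pics/s1c.png

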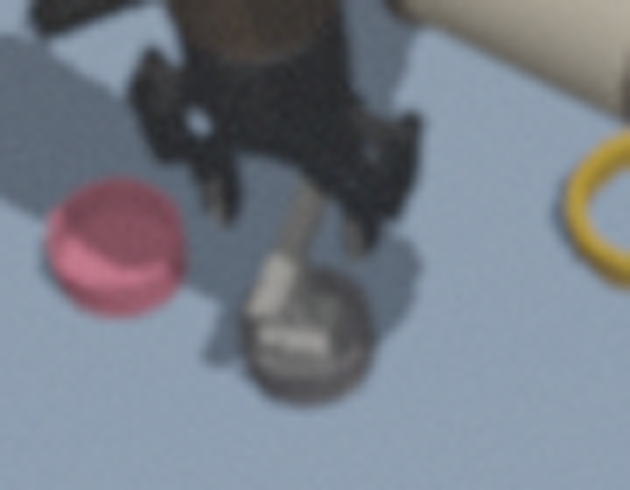

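The fingers, at crop (220,205) and (360,240), straddle the bar, so I'm going down and closing.

{"name": "drive_tool", "arguments": {
  "steps": [
    [0.002, 0.001, 0.01, 0, 0.06],
    [0, 0, 0.009, 0, 0.04],
    [0, 0, 0, 0, 0.03],
    [0, 0, 0, 0, 0.02],
    [0, 0, 0, 0, 0.0],
    [0, 0, 0, 0, 0.0],
    [0, 0, 0, 0, 0.0]
  ]
}}

```text
clock: 4.1
position: [528.7, -208.4, 82.7]
ee_rot: [0.997, 0.083, 0.0, 0.0]
contact_force: [-0.5, -0.4, 1.2]
gripper_width: 12.0
```

```bash
python3 -c "
from st import *
st([526.5,-208,79])
"
```

```text
t 4.1 pos [ 528.7 -208.4   82.7] yaw 9.47 z [ 0.001 -0.    -1.   ] F [-0.46 -0.39  1.17] M [-0.082  0.083  0.001] w 12.0 j [-0.09  0.44 -0.32  0.   -0.81  1.83]
tool shift mm [-2.2 -0.8  3.7]
```

{"name": "drive_tool", "arguments": {
  "steps": [
    [0, 0, 0, 0, 0.03],
    [0, 0, 0, 0, 0.03],
    [-0.002, -0.001, 0.003, 0, 0.03],
    [0, 0, 0, 0, 0.03],
    [0, 0, 0, 0, 0.0],
    [0, 0, 0, 0, 0.0],
    [0, 0, 0, 0, 0.0],
    [0, 0, 0, 0, 0.0]
  ]
}}

```text
clock: 4.9
position: [526.4, -207.5, 79.3]
ee_rot: [0.997, 0.083, -0.0, -0.0]
contact_force: [0.9, 0.3, -1.2]
gripper_width: 12.3
```

```bash
python3 -c "
from st import *
st()
save('top','t2');save('scene','s2')
"
```

```text
t 4.9 pos [ 526.4 -207.5   79.3] yaw 9.46 z [-0.  0. -1.] F [ 0.86  0.28 -1.15] M [ 0.073 -0.02  -0.03 ] w 12.3 j [-0.09  0.44 -0.33 -0.   -0.8   1.83]
```

{"name": "drive_tool", "arguments": {
  "steps": [
    [0, 0, -0.01, 0, 0],
    [0, 0, -0.03, 0, 0],
    [0, 0, -0.03, 0, 0],
    [0, 0, -0.03, 0, 0],
    [0, 0, 0, 0, 0],
    [0, 0, 0, 0, 0]
  ]
}}

```text
clock: 5.6
position: [526.0, -207.3, 179.5]
ee_rot: [0.997, 0.082, 0.0, -0.0]
contact_force: [-0.8, 0.8, -4.1]
gripper_width: 12.6
```

```bash
python3 -c "
from st import *
st([518.6,58,175])
a,_=save('top','t3');b,_=save('scene','s3')
c=np.hstack([cv2.resize(a[170:250,350:430],(390,390),interpolation=cv2.INTER_CUBIC),cv2.resize(b[110:190,240:320],(390,390),interpolation=cv2.INTER_CUBIC)]);cv2.imwrite('pics/c3b.png',c)
"
```

```text
t 5.6 pos [ 526.  -207.3  179.5] yaw 9.43 z [ 0.     0.001 -1.   ] F [-0.84  0.83 -4.1 ] M [ 0.023  0.044 -0.045] w 12.6 j [-0.09  0.33 -0.22 -0.   -1.03  1.83]
tool shift mm [  36.2 -262.9    4.7]
```

View pics/c3b.png

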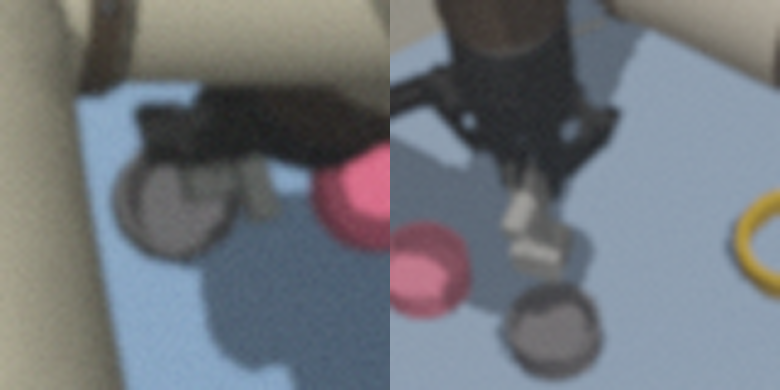

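The key is lifted and hangs straight, and the empty cup shows at crop (178,200). Next I go over the plug.

{"name": "drive_tool", "arguments": {
  "steps": [
    [0.002, -0.015, 0, 0, 0],
    [0.005, -0.035, 0, 0, 0],
    [0.005, -0.037, 0, 0, 0],
    [0.005, -0.037, 0, 0, 0],
    [0.005, -0.037, 0, 0, 0],
    [0.005, -0.037, 0, 0, 0],
    [0.005, -0.035, 0, 0, 0],
    [0.004, -0.03, 0, 0, 0],
    [0, 0, 0, 3, 0],
    [0, 0, 0, 0, 0],
    [0, 0, 0, 0, 0]
  ]
}}

```text
clock: 6.8
position: [517.9, 57.8, 178.4]
ee_rot: [0.998, 0.057, -0.001, 0.0]
contact_force: [-0.4, -0.9, -2.7]
gripper_width: 12.5
```

```bash
python3 -c "
from st import *
st([518.6,58,158])
a,_=save('top','t4');b,_=save('scene','s4')
c=np.hstack([cv2.resize(a[180:260,240:320],(390,390),interpolation=cv2.INTER_CUBIC),cv2.resize(b[145:225,300:380],(390,390),interpolation=cv2.INTER_CUBIC)]);cv2.imwrite('pics/c4.png',c)
"
```

```text
t 6.8 pos [517.9  57.8 178.4] yaw 6.54 z [-0.002 -0.001 -1.   ] F [-0.4  -0.87 -2.7 ] M [ 0.031  0.038 -0.024] w 12.5 j [ 0.42  0.26 -0.32 -0.   -0.99  1.26]
tool shift mm [ 0.7 -0.1 20.4]
```

View pics/c4.png

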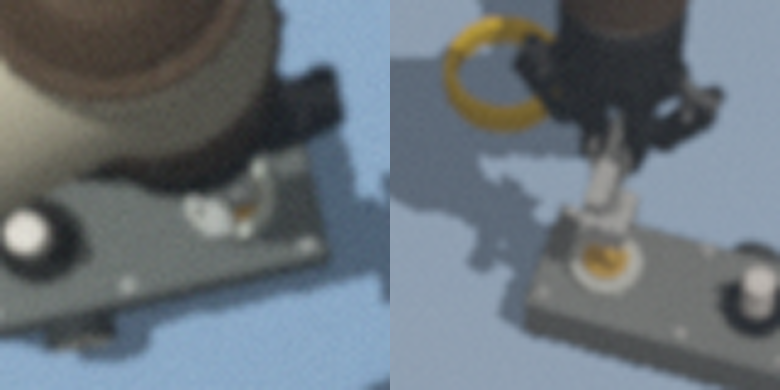

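```bash
cat > ov.py <<'E'
from st import *
def ov(n,img,u0,v0,w,h,S,x,y,z,yaw,out):
    c=cv2.resize(img[v0:v0+h,u0:u0+w],None,fx=S,fy=S,interpolation=cv2.INTER_CUBIC)
    t=np.radians(yaw)
    def poly(hx,hy,zz,col):
        p=[]
        for sx,sy in((1,1),(1,-1),(-1,-1),(-1,1)):
            X=[x+hx*sx*np.cos(t)-hy*sy*np.sin(t),y+hx*sx*np.sin(t)+hy*sy*np.cos(t),zz]
            p.append((proj(n,X)-[u0,v0]+.5)*S)
        cv2.polylines(c,[np.int32(p)],True,col,1)
    poly(16,16,z,(0,0,255)); poly(16,16,z+22,(0,0,255)); poly(40,7,z+88,(0,255,0)); poly(40,7,z+72,(0,255,0))
    cv2.imwrite(out,c)
E
python3 - <<'E'
from ov import *
b=np.load('pics/s4.npz')['im']
ov('scene',b,320,160,50,50,12,517.9,57.8,105,6.5,'pics/o4.png')
E
```

```text
(no output)
```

View pics/o4.png

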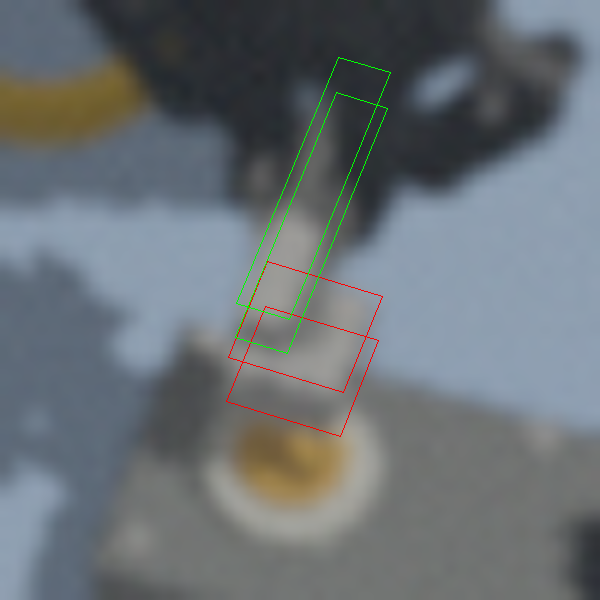

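{"name": "drive_tool", "arguments": {
  "steps": [
    [0.001, 0, 0.01, 0, 0],
    [0, 0, 0.01, 0, 0],
    [0, 0, 0.003, 0, 0],
    [0, 0, 0.002, 0, 0],
    [0, 0, 0, 0, 0]
  ]
}}

```text
clock: 7.4
position: [519.6, 57.7, 153.9]
ee_rot: [0.998, 0.056, -0.0, 0.0]
contact_force: [-0.8, -0.1, -2.4]
gripper_width: 12.4
```

```bash
python3 -c "
from st import *
st([518.6,58,137.3])"
```

```text
t 7.4 pos [519.6  57.7 153.9] yaw 6.46 z [-0.001 -0.    -1.   ] F [-0.75 -0.14 -2.35] M [0.04  0.013 0.05 ] w 12.4 j [ 0.42  0.29 -0.35  0.   -0.93  1.26]
tool shift mm [-0.9 -0.4 16.6]
```

{"name": "drive_tool", "arguments": {
  "steps": [
    [-0.001, 0, 0.002, 0, 0],
    [0, 0, 0.001, 0, 0],
    [0, 0, 0, 0, 0]
  ]
}}

```text
clock: 7.7
position: [518.5, 57.7, 151.4]
ee_rot: [0.998, 0.056, -0.0, 0.0]
contact_force: [-1.0, -0.7, -2.9]
gripper_width: 12.5
```

```bash
python3 -c "
from st import *
st([518.6,58,137.3])"
```

```text
t 7.7 pos [518.5  57.7 151.4] yaw 6.47 z [-0. -0. -1.] F [-1.04 -0.66 -2.86] M [-0.008  0.255 -0.019] w 12.5 j [ 0.42  0.29 -0.36 -0.   -0.93  1.26]
tool shift mm [ 0.2 -0.3 14.1]
```

{"name": "drive_tool", "arguments": {
  "steps": [
    [0, 0, 0.001, 0, 0],
    [0, 0, 0.001, 0, 0],
    [0, 0, 0, 0, 0]
  ]
}}

```text
clock: 8.0
position: [518.4, 57.6, 149.9]
ee_rot: [0.998, 0.057, -0.0, 0.0]
contact_force: [-3.3, -0.3, 3.5]
gripper_width: 11.9
```

```bash
python3 -c "
from st import *
st([518.6,58,137.3])"
```

```text
t 8.0 pos [518.4  57.6 149.9] yaw 6.48 z [-0. -0. -1.] F [-3.33 -0.3   3.46] M [-0.036  1.104 -0.006] w 11.9 j [ 0.42  0.29 -0.36  0.   -0.92  1.26]
tool shift mm [ 0.2 -0.4 12.6]
```

{"name": "drive_tool", "arguments": {
  "steps": [
    [-0.001, 0, 0, 0, 0],
    [-0.001, 0, 0, 0, 0],
    [0, 0, 0, 0, 0]
  ]
}}

```text
clock: 8.3
position: [516.6, 57.6, 148.7]
ee_rot: [0.998, 0.056, 0.0, -0.0]
contact_force: [-1.0, 0.0, -3.7]
gripper_width: 12.4
```

```bash
python3 -c "
from st import *
st([518.6,58,137.3])"
```

```text
t 8.3 pos [516.6  57.6 148.7] yaw 6.45 z [ 0.     0.001 -1.   ] F [-1.    0.02 -3.66] M [ 0.038 -0.064  0.013] w 12.4 j [ 0.42  0.29 -0.37 -0.   -0.92  1.26]
tool shift mm [ 2.  -0.1 11.4]
```

Contact cleared after moving 2 mm in −x. Continuing down.

{"name": "drive_tool", "arguments": {
  "steps": [
    [0, 0, 0.001, 0, 0],
    [0, 0, 0.001, 0, 0],
    [0, 0, 0, 0, 0]
  ]
}}

```text
clock: 8.6
position: [516.6, 57.5, 146.8]
ee_rot: [0.998, 0.056, -0.0, 0.0]
contact_force: [0.5, -0.4, -3.6]
gripper_width: 12.4
```

```bash
python3 -c "
from st import *
st([518.6,58,137.3])"
```

```text
t 8.6 pos [516.6  57.5 146.8] yaw 6.47 z [-0.001 -0.    -1.   ] F [ 0.46 -0.42 -3.6 ] M [ 0.006 -0.009 -0.032] w 12.4 j [ 0.42  0.29 -0.37 -0.   -0.91  1.26]
tool shift mm [ 2.1 -0.2  9.5]
```

{"name": "drive_tool", "arguments": {
  "steps": [
    [0, 0, 0.002, 0, 0],
    [0, 0, 0.002, 0, 0],
    [0, 0, 0.001, 0, 0],
    [0, 0, 0.001, 0, 0],
    [0, 0, 0, 0, 0]
  ]
}}

```text
clock: 9.1
position: [516.6, 57.5, 141.1]
ee_rot: [0.998, 0.056, -0.0, 0.0]
contact_force: [-0.6, 0.2, -2.8]
gripper_width: 12.4
```

```bash
python3 -c "
from st import *
st([518.6,58,137.3])"
```

```text
t 9.1 pos [516.6  57.5 141.1] yaw 6.47 z [-0. -0. -1.] F [-0.61  0.16 -2.79] M [-0.061 -0.015  0.035] w 12.4 j [ 0.42  0.3  -0.38 -0.   -0.9   1.26]
tool shift mm [ 2.1 -0.2  3.8]
```

{"name": "drive_tool", "arguments": {
  "steps": [
    [0, 0, 0.001, 0, 0],
    [0, 0, 0.001, 0, 0],
    [0, 0, 0.001, 0, 0],
    [0, 0, 0, 0, 0]
  ]
}}

```text
clock: 9.5
position: [516.6, 57.5, 138.2]
ee_rot: [0.998, 0.056, -0.0, 0.0]
contact_force: [-0.2, 0.8, -3.6]
gripper_width: 12.4
```

```bash
python3 -c "
from st import *
st([518.6,58,137.3])"
```

```text
t 9.5 pos [516.6  57.5 138.2] yaw 6.47 z [-0. -0. -1.] F [-0.19  0.76 -3.65] M [ 0.009  0.041 -0.014] w 12.4 j [ 0.42  0.3  -0.38 -0.   -0.89  1.26]
tool shift mm [ 2.1 -0.3  0.9]
```

{"name": "drive_tool", "arguments": {
  "steps": [
    [0, 0, 0.001, 0, 0],
    [0, 0, 0.001, 0, 0],
    [0, 0, 0, 0, 0]
  ]
}}

```text
clock: 9.8
position: [517.0, 57.5, 137.1]
ee_rot: [0.998, 0.057, 0.0, 0.0]
contact_force: [-1.1, -0.7, 2.6]
gripper_width: 12.5
```

```bash
python3 -c "
from st import *
st([518.6,58,137.3])"
```

```text
t 9.8 pos [517.   57.5 137.1] yaw 6.49 z [ 0.001 -0.    -1.   ] F [-1.15 -0.74  2.63] M [-0.123  0.417  0.021] w 12.5 j [ 0.42  0.3  -0.38  0.   -0.89  1.26]
tool shift mm [ 1.6 -0.3 -0.2]
```

{"name": "drive_tool", "arguments": {
  "steps": [
    [0, 0, 0, 2, 0],
    [0, 0, 0, 2, 0],
    [0, 0, 0, 2, 0],
    [0, 0, 0, 2, 0],
    [0, 0, 0, 0, 0]
  ]
}}

```text
clock: 10.3
position: [516.7, 57.4, 137.1]
ee_rot: [1.0, -0.013, 0.0, 0.0]
contact_force: [-1.3, -0.6, 4.0]
gripper_width: 12.4
```

```bash
python3 -c "
from st import *
st()"
```

```text
t 10.3 pos [516.7  57.4 137.1] yaw -1.46 z [ 0.    -0.001 -1.   ] F [-1.34 -0.62  4.02] M [-0.187  0.74   0.195] w 12.4 j [ 0.42  0.3  -0.38  0.   -0.89  1.12]
```

{"name": "drive_tool", "arguments": {
  "steps": [
    [0, 0, 0, 1.5, 0],
    [0, 0, 0, 1.5, 0],
    [0, 0, 0, 0, 0]
  ]
}}

```text
clock: 10.6
position: [516.8, 57.4, 137.0]
ee_rot: [0.999, -0.04, 0.0, 0.0]
contact_force: [-2.9, -1.4, 6.0]
gripper_width: 12.3
```

```bash
python3 -c "
from st import *
st()"
```

```text
t 10.6 pos [516.8  57.4 137. ] yaw -4.54 z [ 0.001 -0.    -1.   ] F [-2.88 -1.35  5.99] M [-0.277  0.851  0.318] w 12.3 j [ 0.42  0.3  -0.38  0.   -0.89  1.07]
```

{"name": "drive_tool", "arguments": {
  "steps": [
    [0, 0, 0, 1.5, 0],
    [0, 0, 0, 1.5, 0],
    [0, 0, 0, 0, 0]
  ]
}}

```text
clock: 10.9
position: [516.9, 57.4, 137.0]
ee_rot: [0.998, -0.066, 0.0, 0.0]
contact_force: [-2.6, -1.3, 5.7]
gripper_width: 12.2
```

```bash
python3 -c "
from st import *
st()"
```

```text
t 10.9 pos [516.9  57.4 137. ] yaw -7.55 z [ 0.001 -0.    -1.   ] F [-2.59 -1.28  5.72] M [-0.208  0.83   0.318] w 12.2 j [ 0.42  0.3  -0.38  0.   -0.89  1.02]
```

{"name": "drive_tool", "arguments": {
  "steps": [
    [0, 0, 0, 1.5, 0],
    [0, 0, 0, 1.5, 0],
    [0, 0, 0, 1, 0],
    [0, 0, 0, 0, 0]
  ]
}}

```text
clock: 11.3
position: [516.9, 57.4, 137.0]
ee_rot: [0.995, -0.1, 0.0, 0.0]
contact_force: [-2.1, -0.5, 4.5]
gripper_width: 12.4
```

```bash
python3 -c "
from st import *
st()"
```

```text
t 11.3 pos [516.9  57.4 137. ] yaw -11.53 z [ 0.001 -0.    -1.   ] F [-2.13 -0.48  4.52] M [-0.265  0.797  0.306] w 12.4 j [ 0.42  0.3  -0.38  0.   -0.89  0.95]
```

{"name": "drive_tool", "arguments": {
  "steps": [
    [0, 0, 0, 1.5, 0],
    [0, 0, 0, 1.5, 0],
    [0, 0, 0, 0, 0]
  ]
}}

```text
clock: 11.6
position: [517.0, 57.4, 137.0]
ee_rot: [0.992, -0.127, 0.0, 0.0]
contact_force: [-1.8, -1.3, 5.5]
gripper_width: 12.3
```

```bash
python3 -c "
from st import *
st()"
```

```text
t 11.6 pos [517.   57.4 137. ] yaw -14.55 z [ 0.001 -0.    -1.   ] F [-1.8  -1.32  5.48] M [-0.291  0.773  0.317] w 12.3 j [ 0.42  0.3  -0.38  0.   -0.89  0.89]
```

{"name": "drive_tool", "arguments": {
  "steps": [
    [0, 0, 0, 1.5, 0],
    [0, 0, 0, 1.5, 0],
    [0, 0, 0, 0, 0]
  ]
}}

```text
clock: 11.9
position: [517.0, 57.5, 137.1]
ee_rot: [0.988, -0.153, 0.001, 0.0]
contact_force: [-2.4, -0.7, 5.3]
gripper_width: 12.7
```

```bash
python3 -c "
from st import *
st()"
```

```text
t 11.9 pos [517.   57.5 137.1] yaw -17.54 z [ 0.001 -0.    -1.   ] F [-2.39 -0.7   5.25] M [-0.18   0.729  0.236] w 12.7 j [ 0.42  0.3  -0.38  0.   -0.89  0.84]
```

```bash
python3 -c "
from ov import *
st()
b,_=save('scene','s5');st()
ov('scene',b,320,160,50,50,12,517.5,57.5,64,-15,'pics/o5.png')
"
```

```text
t 11.9 pos [517.   57.5 137.1] yaw -17.54 z [ 0.001 -0.    -1.   ] F [-2.39 -0.7   5.25] M [-0.18   0.729  0.236] w 12.7 j [ 0.42  0.3  -0.38  0.   -0.89  0.84]
t 11.95 pos [517.   57.5 137.1] yaw -17.53 z [ 0.001 -0.    -1.   ] F [-1.87 -0.33  5.27] M [-0.255  0.728  0.274] w 12.5 j [ 0.42  0.3  -0.38  0.   -0.89  0.84]
```

View pics/o5.png

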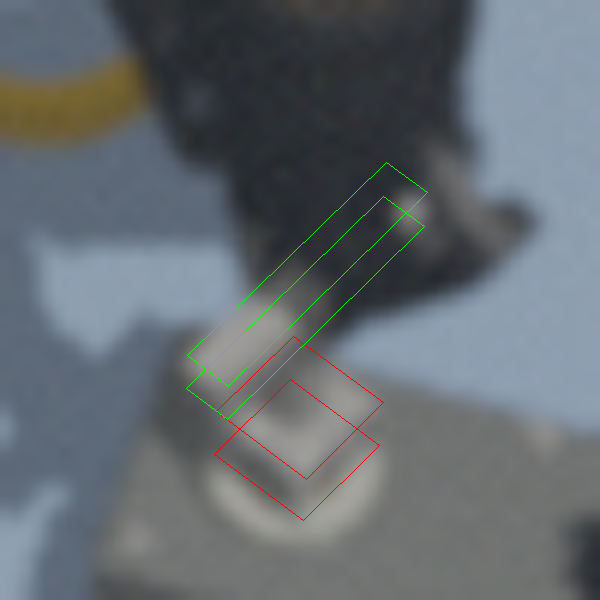

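The key follows the tool: in the overlay the bar at (240,350) and the socket at (300,430) match the seated pose. Continuing to turn.

{"name": "drive_tool", "arguments": {
  "steps": [
    [0, 0, 0, 1.5, 0],
    [0, 0, 0, 1.5, 0],
    [0, 0, 0, 0, 0]
  ]
}}

```text
clock: 12.25
position: [517.1, 57.5, 137.1]
ee_rot: [0.984, -0.178, 0.001, -0.0]
contact_force: [-1.2, -0.7, 5.9]
gripper_width: 12.5
```

```bash
cat > mz.py <<'E'
from st import *
M=[];
for i in range(3):
    M.append(arm.read_state()['wrist_torque'][2]); arm.get_image('scene')
M.append(arm.read_state()['wrist_torque'][2])
st(); print('Mz',np.round(M,3),'mean',np.mean(M).round(3))
E
python3 mz.py
```

```text
t 12.4 pos [517.1  57.5 137.1] yaw -20.53 z [ 0.001 -0.    -1.   ] F [-2.22 -0.6   5.81] M [-0.254  0.688  0.274] w 12.4 j [ 0.42  0.3  -0.38  0.   -0.89  0.79]
Mz [0.263 0.237 0.303 0.274] mean 0.269
```

{"name": "drive_tool", "arguments": {
  "steps": [
    [0, 0, 0, 1.5, 0],
    [0, 0, 0, 1.5, 0],
    [0, 0, 0, 0, 0]
  ]
}}

```text
clock: 12.7
position: [517.1, 57.5, 137.0]
ee_rot: [0.979, -0.204, 0.001, -0.0]
contact_force: [-1.9, -0.1, 5.2]
gripper_width: 12.3
```

```bash
python3 mz.py
```

```text
t 12.85 pos [517.1  57.5 137. ] yaw -23.53 z [ 0.001 -0.    -1.   ] F [-1.32 -0.69  6.04] M [-0.247  0.665  0.301] w 12.2 j [ 0.42  0.3  -0.38  0.   -0.89  0.74]
Mz [0.287 0.312 0.241 0.301] mean 0.285
```

{"name": "drive_tool", "arguments": {
  "steps": [
    [0, 0, 0, 1.5, 0],
    [0, 0, 0, 1.5, 0],
    [0, 0, 0, 0, 0]
  ]
}}

```text
clock: 13.15
position: [517.2, 57.5, 137.1]
ee_rot: [0.973, -0.23, 0.001, -0.0]
contact_force: [-2.4, -0.4, 4.7]
gripper_width: 12.4
```

```bash
python3 mz.py
```

```text
t 13.3 pos [517.2  57.5 137. ] yaw -26.53 z [ 0.001 -0.    -1.   ] F [-2.07 -0.86  4.58] M [-0.206  0.659  0.281] w 12.4 j [ 0.42  0.3  -0.38  0.   -0.89  0.68]
Mz [0.321 0.299 0.334 0.281] mean 0.309
```

{"name": "drive_tool", "arguments": {
  "steps": [
    [0, 0, 0, 1.5, 0],
    [0, 0, 0, 1.5, 0],
    [0, 0, 0, 0, 0]
  ]
}}

```text
clock: 13.6
position: [517.2, 57.5, 137.1]
ee_rot: [0.967, -0.255, 0.001, -0.0]
contact_force: [-2.6, -0.4, 6.1]
gripper_width: 12.5
```

```bash
python3 mz.py
```

```text
t 13.75 pos [517.2  57.5 137. ] yaw -29.53 z [ 0.001 -0.    -1.   ] F [-1.22 -0.38  4.62] M [-0.246  0.615  0.304] w 12.4 j [ 0.42  0.3  -0.38  0.   -0.89  0.63]
Mz [0.294 0.242 0.302 0.304] mean 0.286
```

{"name": "drive_tool", "arguments": {
  "steps": [
    [0, 0, 0, 1.5, 0],
    [0, 0, 0, 1.5, 0],
    [0, 0, 0, 0, 0]
  ]
}}

```text
clock: 14.05
position: [517.2, 57.6, 137.0]
ee_rot: [0.96, -0.28, 0.001, -0.0]
contact_force: [-2.4, -1.4, 4.9]
gripper_width: 12.1
```

```bash
python3 mz.py
```

```text
t 14.2 pos [517.2  57.6 137.1] yaw -32.53 z [ 0.002  0.    -1.   ] F [-2.1   0.14  4.84] M [-0.266  0.549  0.278] w 12.5 j [ 0.42  0.3  -0.38  0.   -0.89  0.58]
Mz [0.304 0.284 0.264 0.278] mean 0.282
```

{"name": "drive_tool", "arguments": {
  "steps": [
    [0, 0, 0, 1.5, 0],
    [0, 0, 0, 1.5, 0],
    [0, 0, 0, 0, 0]
  ]
}}

```text
clock: 14.5
position: [517.3, 57.6, 137.1]
ee_rot: [0.952, -0.305, 0.001, -0.0]
contact_force: [-1.1, -1.6, 4.1]
gripper_width: 12.7
```

```bash
python3 mz.py
```

```text
t 14.65 pos [517.3  57.6 137.1] yaw -35.53 z [ 0.002  0.    -1.   ] F [-1.66 -1.52  5.55] M [-0.242  0.549  0.264] w 12.3 j [ 0.42  0.3  -0.38  0.   -0.89  0.53]
Mz [0.311 0.282 0.28  0.264] mean 0.284
```

{"name": "drive_tool", "arguments": {
  "steps": [
    [0, 0, 0, 1.5, 0],
    [0, 0, 0, 1.5, 0],
    [0, 0, 0, 0, 0]
  ]
}}

```text
clock: 14.95
position: [517.3, 57.6, 137.1]
ee_rot: [0.944, -0.33, 0.001, -0.0]
contact_force: [-2.0, -1.4, 6.3]
gripper_width: 12.1
```

```bash
python3 mz.py
```

```text
t 15.1 pos [517.3  57.6 137.1] yaw -38.54 z [ 0.002  0.    -1.   ] F [-1.97 -0.42  4.96] M [-0.214  0.507  0.281] w 12.6 j [ 0.42  0.3  -0.38  0.   -0.89  0.47]
Mz [0.267 0.315 0.264 0.281] mean 0.282
```

{"name": "drive_tool", "arguments": {
  "steps": [
    [0, 0, 0, 1.5, 0],
    [0, 0, 0, 1.5, 0],
    [0, 0, 0, 0, 0]
  ]
}}

```text
clock: 15.4
position: [517.4, 57.6, 137.0]
ee_rot: [0.935, -0.355, 0.001, -0.0]
contact_force: [-1.2, -0.4, 4.7]
gripper_width: 12.2
```

```bash
python3 mz.py
```

```text
t 15.55 pos [517.4  57.6 137.1] yaw -41.55 z [ 0.002  0.    -1.   ] F [-0.3  -0.25  5.5 ] M [-0.302  0.423  0.242] w 12.5 j [ 0.42  0.3  -0.38  0.   -0.89  0.42]
Mz [0.314 0.271 0.225 0.242] mean 0.263
```

{"name": "drive_tool", "arguments": {
  "steps": [
    [0, 0, 0, 1.5, 0],
    [0, 0, 0, 1.5, 0],
    [0, 0, 0, 0, 0]
  ]
}}

```text
clock: 15.85
position: [517.4, 57.6, 137.0]
ee_rot: [0.925, -0.379, 0.001, -0.0]
contact_force: [-1.5, -1.1, 5.3]
gripper_width: 12.4
```

```bash
python3 mz.py
```

```text
t 16.0 pos [517.4  57.6 137. ] yaw -44.55 z [ 0.002  0.    -1.   ] F [-1.64 -0.33  5.84] M [-0.316  0.429  0.294] w 12.4 j [ 0.42  0.3  -0.38  0.   -0.89  0.37]
Mz [0.24  0.304 0.286 0.294] mean 0.281
```

{"name": "drive_tool", "arguments": {
  "steps": [
    [0, 0, 0, 1.5, 0],
    [0, 0, 0, 1.5, 0],
    [0, 0, 0, 0, 0]
  ]
}}

```text
clock: 16.3
position: [517.5, 57.6, 137.1]
ee_rot: [0.915, -0.403, 0.001, -0.0]
contact_force: [-1.3, -1.5, 5.2]
gripper_width: 12.1
```

```bash
python3 mz.py
```

```text
t 16.45 pos [517.5  57.6 137.1] yaw -47.56 z [ 0.002  0.    -1.   ] F [-1.05 -1.25  4.6 ] M [-0.305  0.409  0.23 ] w 12.2 j [ 0.42  0.3  -0.38  0.   -0.89  0.32]
Mz [0.297 0.285 0.283 0.23 ] mean 0.273
```

{"name": "drive_tool", "arguments": {
  "steps": [
    [0, 0, 0, 1.5, 0],
    [0, 0, 0, 1.5, 0],
    [0, 0, 0, 0, 0]
  ]
}}

```text
clock: 16.75
position: [517.5, 57.6, 137.0]
ee_rot: [0.904, -0.427, 0.001, -0.0]
contact_force: [-1.1, -0.5, 5.7]
gripper_width: 12.0
```

```bash
python3 mz.py
```

```text
t 16.9 pos [517.5  57.6 137. ] yaw -50.56 z [ 0.002  0.    -1.   ] F [-0.69 -0.2   5.6 ] M [-0.371  0.321  0.345] w 12.5 j [ 0.42  0.3  -0.38  0.   -0.89  0.26]
Mz [0.272 0.239 0.274 0.345] mean 0.283
```

{"name": "drive_tool", "arguments": {
  "steps": [
    [0, 0, 0, 1.5, 0],
    [0, 0, 0, 1.5, 0],
    [0, 0, 0, 0, 0]
  ]
}}

```text
clock: 17.2
position: [517.5, 57.6, 137.0]
ee_rot: [0.893, -0.451, 0.001, -0.001]
contact_force: [-0.4, -0.9, 5.5]
gripper_width: 12.6
```

```bash
python3 mz.py
```

```text
t 17.35 pos [517.5  57.6 137. ] yaw -53.57 z [ 0.002  0.    -1.   ] F [-0.85 -1.69  5.15] M [-0.367  0.301  0.244] w 12.6 j [ 0.42  0.3  -0.38  0.   -0.89  0.21]
Mz [0.267 0.257 0.264 0.244] mean 0.258
```

{"name": "drive_tool", "arguments": {
  "steps": [
    [0, 0, 0, 1.5, 0],
    [0, 0, 0, 1.5, 0],
    [0, 0, 0, 0, 0]
  ]
}}

```text
clock: 17.65
position: [517.6, 57.6, 137.1]
ee_rot: [0.881, -0.474, 0.001, -0.001]
contact_force: [-0.5, -1.9, 6.0]
gripper_width: 12.3
```

```bash
python3 mz.py
```

```text
t 17.8 pos [517.6  57.6 137. ] yaw -56.57 z [ 0.002  0.    -1.   ] F [-0.86 -1.    5.12] M [-0.431  0.205  0.342] w 12.2 j [ 0.42  0.3  -0.38  0.   -0.89  0.16]
Mz [0.273 0.287 0.304 0.342] mean 0.301
```

{"name": "drive_tool", "arguments": {
  "steps": [
    [0, 0, 0, 1.5, 0],
    [0, 0, 0, 1.5, 0],
    [0, 0, 0, 0, 0]
  ]
}}

```text
clock: 18.1
position: [517.6, 57.5, 137.1]
ee_rot: [0.868, -0.497, 0.001, -0.001]
contact_force: [-1.0, -1.2, 5.4]
gripper_width: 12.3
```

```bash
python3 mz.py
```

```text
t 18.25 pos [517.6  57.6 137.1] yaw -59.55 z [ 0.002  0.    -1.   ] F [-0.54 -1.52  4.52] M [-0.468  0.203  0.303] w 12.2 j [ 0.42  0.3  -0.38  0.   -0.89  0.11]
Mz [0.388 0.328 0.342 0.303] mean 0.34
```

Torque is starting to rise, so the taper is biting. I'm going to smaller steps.

{"name": "drive_tool", "arguments": {
  "steps": [
    [0, 0, 0, 1, 0],
    [0, 0, 0, 1, 0],
    [0, 0, 0, 0, 0]
  ]
}}

```text
clock: 18.55
position: [517.6, 57.5, 137.0]
ee_rot: [0.859, -0.512, 0.001, -0.001]
contact_force: [-0.7, -1.6, 5.4]
gripper_width: 12.5
```

```bash
sed -i 's/range(3)/range(6)/' mz.py; python3 mz.py
```

```text
t 18.85 pos [517.6  57.5 137. ] yaw -61.54 z [ 0.002  0.    -1.   ] F [-1.06 -1.7   5.34] M [-0.5    0.16   0.389] w 12.2 j [ 0.42  0.3  -0.38  0.   -0.89  0.07]
Mz [0.352 0.365 0.391 0.353 0.388 0.387 0.389] mean 0.375
```

{"name": "drive_tool", "arguments": {
  "steps": [
    [0, 0, 0, 1, 0],
    [0, 0, 0, 0, 0]
  ]
}}

```text
clock: 19.05
position: [517.6, 57.5, 137.1]
ee_rot: [0.855, -0.519, 0.001, -0.001]
contact_force: [-1.7, -2.0, 5.3]
gripper_width: 12.8
```

```bash
python3 mz.py
```

```text
t 19.35 pos [517.6  57.5 137. ] yaw -62.53 z [ 0.002 -0.    -1.   ] F [-0.08 -1.79  5.48] M [-0.483  0.116  0.491] w 12.4 j [ 0.42  0.3  -0.38  0.   -0.89  0.06]
Mz [0.439 0.376 0.385 0.382 0.385 0.37  0.491] mean 0.404
```

{"name": "drive_tool", "arguments": {
  "steps": [
    [0, 0, 0, 1, 0],
    [0, 0, 0, 1, 0],
    [0, 0, 0, 0, 0]
  ]
}}

```text
clock: 19.65
position: [517.6, 57.5, 137.0]
ee_rot: [0.846, -0.534, 0.001, -0.001]
contact_force: [-0.4, -2.1, 5.3]
gripper_width: 12.3
```

```bash
python3 mz.py
```

```text
t 19.95 pos [517.7  57.5 137.1] yaw -64.53 z [ 0.002 -0.    -1.   ] F [-0.24 -2.79  5.57] M [-0.523  0.092  0.478] w 12.1 j [ 0.42  0.3  -0.38  0.   -0.89  0.02]
Mz [0.516 0.512 0.432 0.428 0.415 0.387 0.478] mean 0.452
```

{"name": "drive_tool", "arguments": {
  "steps": [
    [0, 0, 0, 1, 0],
    [0, 0, 0, 0, 0]
  ]
}}

```text
clock: 20.15
position: [517.7, 57.5, 137.0]
ee_rot: [0.841, -0.541, 0.001, -0.001]
contact_force: [-0.8, -1.7, 5.6]
gripper_width: 12.5
```

```bash
python3 mz.py
```

```text
t 20.45 pos [517.6  57.5 137.1] yaw -65.52 z [ 0.002 -0.    -1.   ] F [-0.73 -2.13  4.63] M [-0.556  0.045  0.53 ] w 12.4 j [ 0.42  0.3  -0.38  0.   -0.89  0.  ]
Mz [0.453 0.436 0.468 0.474 0.438 0.476 0.53 ] mean 0.468
```

{"name": "drive_tool", "arguments": {
  "steps": [
    [0, 0, 0, 1, 0],
    [0, 0, 0, 1, 0],
    [0, 0, 0, 0, 0]
  ]
}}

```text
clock: 20.75
position: [517.6, 57.5, 137.0]
ee_rot: [0.831, -0.556, 0.001, -0.001]
contact_force: [-0.2, -1.7, 5.8]
gripper_width: 12.4
```

```bash
python3 mz.py
```

```text
t 21.05 pos [517.6  57.5 137. ] yaw -67.51 z [ 0.002 -0.    -1.   ] F [-0.18 -1.82  5.  ] M [-0.621  0.084  0.537] w 12.4 j [ 0.42  0.3  -0.38  0.   -0.89 -0.03]
Mz [0.545 0.43  0.465 0.492 0.494 0.513 0.537] mean 0.496
```

{"name": "drive_tool", "arguments": {
  "steps": [
    [0, 0, 0, 0.8, 0],
    [0, 0, 0, 0, 0],
    [0, 0, 0, 0, 0]
  ]
}}

```text
clock: 21.35
position: [517.7, 57.5, 137.0]
ee_rot: [0.828, -0.561, 0.001, -0.001]
contact_force: [-0.5, -1.9, 5.5]
gripper_width: 12.3
```

```bash
python3 mz.py
```

```text
t 21.65 pos [517.7  57.5 137.1] yaw -68.3 z [ 0.002 -0.    -1.   ] F [-1.71 -2.1   5.71] M [-0.614  0.079  0.488] w 12.3 j [ 0.42  0.3  -0.38  0.   -0.89 -0.05]
Mz [0.568 0.476 0.533 0.521 0.532 0.531 0.488] mean 0.521
```

{"name": "drive_tool", "arguments": {
  "steps": [
    [0, 0, 0, -2, 0],
    [0, 0, 0, -2, 0],
    [0, 0, 0, -2, 0],
    [0, 0, 0, -2, 0],
    [0, 0, 0, 0, 0]
  ]
}}

```text
clock: 22.15
position: [517.8, 57.5, 137.1]
ee_rot: [0.864, -0.503, 0.001, -0.001]
contact_force: [1.2, -2.4, 6.3]
gripper_width: 12.5
```

```bash
python3 mz.py
```

```text
t 22.45 pos [517.8  57.5 137.1] yaw -60.45 z [ 0.003  0.    -1.   ] F [-0.06 -2.74  4.9 ] M [-0.731 -0.212 -0.027] w 12.0 j [ 0.42  0.3  -0.38  0.   -0.89  0.09]
Mz [-0.043 -0.115 -0.055 -0.    -0.07  -0.016 -0.027] mean -0.047
```

{"name": "drive_tool", "arguments": {
  "steps": [
    [0, 0, -0.002, 0, 0],
    [0, 0, -0.004, 0, 0],
    [0, 0, -0.005, 0, 0],
    [0, 0, -0.005, 0, 0],
    [0, 0, 0, 0, 0]
  ]
}}

```text
clock: 22.95
position: [516.4, 57.6, 152.8]
ee_rot: [0.865, -0.503, -0.0, 0.0]
contact_force: [0.9, -0.1, -2.9]
gripper_width: 12.3
```

```bash
python3 mz.py
```

```text
t 23.25 pos [516.3  57.4 152.1] yaw -60.34 z [-0.001 -0.    -1.   ] F [ 0.22 -0.29 -2.89] M [ 0.015 -0.021 -0.029] w 12.4 j [ 0.42  0.28 -0.36 -0.   -0.93  0.09]
Mz [-0.017 -0.006 -0.023 -0.008 -0.03  -0.024 -0.029] mean -0.02
```

{"name": "drive_tool", "arguments": {
  "steps": [
    [0, 0, -0.01, 0, 0],
    [0, 0, -0.025, 0, 0],
    [0, 0, 0, 0, 0]
  ]
}}

```text
clock: 23.55
position: [519.3, 58.2, 191.2]
ee_rot: [0.865, -0.502, 0.003, -0.003]
contact_force: [1.1, 1.0, -2.0]
gripper_width: 12.7
```

Run:
```python
from st import *
st([526.4,-207.5,185])
a,_=save('top','t6');b,_=save('scene','s6')
for n,im,u0,v0,w in(('top',a,365,190,50),('scene',b,250,155,50)):
    cv2.imwrite(f'pics/cup_{n}.png',cv2.resize(im[v0:v0+40,u0:u0+w],None,fx=8,fy=8,interpolation=cv2.INTER_CUBIC))
c=np.hstack([cv2.imread('pics/cup_top.png'),cv2.imread('pics/cup_scene.png')]);cv2.imwrite('pics/cup.png',c)
b=cv2.resize(b[175:215,322:372],None,fx=12,fy=12,interpolation=cv2.INTER_CUBIC);cv2.imwrite('pics/pl.png',b)
```

```text
t 23.55 pos [519.3  58.2 191.2] yaw -60.28 z [ 0.008  0.002 -1.   ] F [ 1.06  0.96 -2.03] M [ 0.076 -0.188  0.036] w 12.7 j [ 0.42  0.24 -0.31  0.   -1.01  0.09]
tool shift mm [234.2 125.6   5.7]
```

View pics/cup.png

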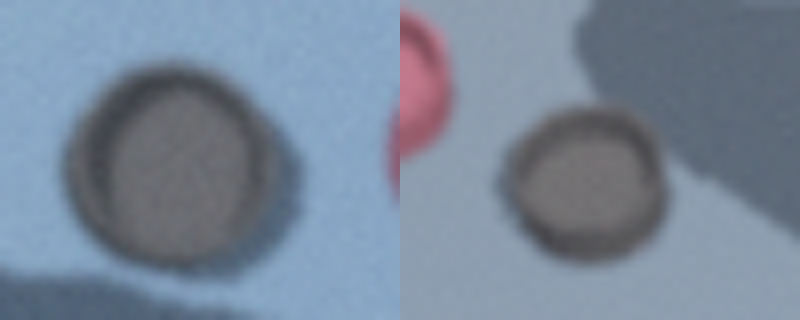

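Run:
```python
from h import *
print(plane('top',385.8,210.2,30),plane('top',365+182/8-.44,190+177/8-.44,6),plane('scene',272.8,176.2,30))
```

```text
[ 525.0993202 -206.1865312   30.       ] [ 524.25231452 -214.72607925    6.        ] [ 532.20921048 -206.81653903   30.        ]
```

View pics/pl.png

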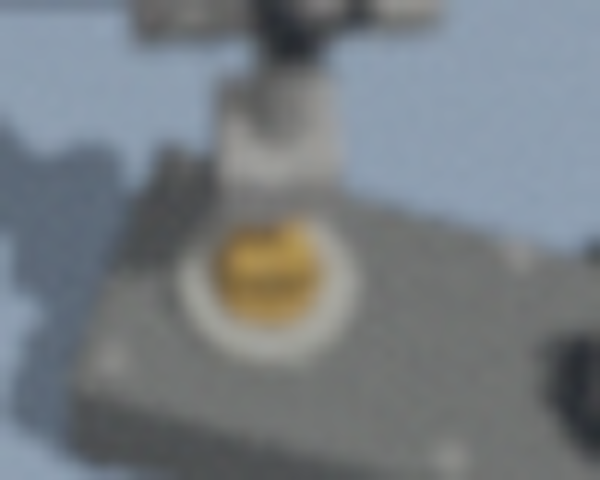

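{"name": "drive_tool", "arguments": {
  "steps": [
    [0.017, 0.009, 0, 0, 0],
    [0.034, 0.018, 0, 0, 0],
    [0.034, 0.018, 0, 0, 0],
    [0.034, 0.018, 0, 0, 0],
    [0.034, 0.018, 0, 0, 0],
    [0.034, 0.018, 0, 0, 0],
    [0.034, 0.018, 0, 0, 0],
    [0.013, 0.009, 0, 0, 0],
    [0, 0, 0, 0, 0],
    [0, 0, 0, 0, 0]
  ]
}}

```text
clock: 24.65
position: [522.3, -207.8, 186.3]
ee_rot: [0.864, -0.503, -0.001, 0.0]
contact_force: [0.3, 0.1, -3.1]
gripper_width: 12.2
```

```bash
python3 -c "
from st import *
st([525.5,-206.5,80])"
```

```text
t 24.65 pos [ 522.3 -207.8  186.3] yaw -60.38 z [-0.002  0.001 -1.   ] F [ 0.33  0.09 -3.15] M [ 0.044 -0.006  0.021] w 12.2 j [-0.09  0.32 -0.21 -0.   -1.04  0.61]
tool shift mm [  0.6  -3.6 106.3]
```

{"name": "drive_tool", "arguments": {
  "steps": [
    [0, -0.004, 0.02, 0, 0],
    [0, 0, 0.03, 0, 0],
    [0, 0, 0.02, 0, 0],
    [0, 0, 0.015, 0, 0],
    [0, 0, 0.01, 0, 0],
    [0, 0, 0.005, 0, 0],
    [0, 0, 0, 0, 0],
    [0, 0, 0, 0, 0]
  ]
}}

```text
clock: 25.45
position: [527.2, -206.0, 88.1]
ee_rot: [0.865, -0.502, 0.001, -0.0]
contact_force: [0.5, 0.9, -3.8]
gripper_width: 12.4
```

```bash
python3 -c "
from st import *
st([525.5,-206.5,79.3])
b,_=save('scene','s7');c=cv2.resize(b[130:200,230:320],None,fx=7,fy=7,interpolation=cv2.INTER_CUBIC);cv2.imwrite('pics/s7c.png',c)"
```

```text
t 25.45 pos [ 527.2 -206.    88.1] yaw -60.29 z [ 0.001 -0.    -1.   ] F [ 0.49  0.87 -3.81] M [ 0.007 -0.028 -0.028] w 12.4 j [-0.09  0.43 -0.32  0.   -0.82  0.6 ]
tool shift mm [-0.4  1.7  8.8]
```

View pics/s7c.png

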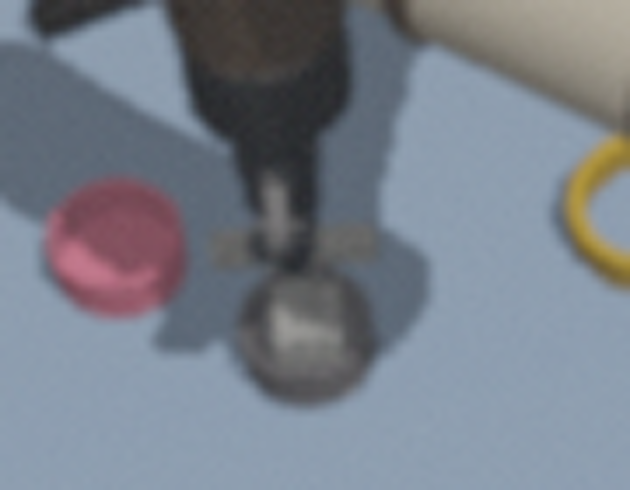

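The socket sits inside the cup at crop (303,325), and the bar is level. Now lowering the last 9 mm.

{"name": "drive_tool", "arguments": {
  "steps": [
    [0, 0, 0.003, 0, 0],
    [0, 0, 0.003, 0, 0],
    [0, 0, 0.002, 0, 0],
    [0, 0, 0, 0, 0]
  ]
}}

```text
clock: 25.9
position: [526.4, -206.3, 79.4]
ee_rot: [0.865, -0.502, -0.0, 0.0]
contact_force: [0.6, 0.1, -2.1]
gripper_width: 12.4
```

```bash
python3 -c "
from st import *
st([525.5,-206.5,79.3])"
```

```text
t 25.9 pos [ 526.4 -206.3   79.4] yaw -60.33 z [-0. -0. -1.] F [ 0.57  0.14 -2.14] M [0.053 0.122 0.042] w 12.4 j [-0.09  0.44 -0.33  0.   -0.8   0.6 ]
tool shift mm [-0.3  0.9  0.1]
```

{"name": "drive_tool", "arguments": {
  "steps": [
    [0, 0, 0.001, 0, 0],
    [0, 0, 0, 0, 0]
  ]
}}

```text
clock: 26.1
position: [526.6, -206.4, 79.2]
ee_rot: [0.865, -0.502, 0.0, 0.0]
contact_force: [-1.8, 1.0, 4.9]
gripper_width: 12.3
```

```bash
python3 -c "
from st import *
st([525.5,-206.5,79.3])"
```

```text
t 26.1 pos [ 526.6 -206.4   79.2] yaw -60.31 z [ 0. -0. -1.] F [-1.79  0.97  4.93] M [0.168 0.685 0.051] w 12.3 j [-0.09  0.44 -0.33  0.   -0.8   0.6 ]
tool shift mm [-0.4  1.  -0.1]
```

{"name": "drive_tool", "arguments": {
  "steps": [
    [0, 0, 0, 0, 0.018],
    [0, 0, 0, 0, 0.022],
    [0, 0, 0, 0, 0.03],
    [0, 0, 0, 0, 0.04],
    [0, 0, 0, 0, 0.05],
    [0, 0, 0, 0, 0.05],
    [0, 0, 0, 0, 0.05]
  ]
}}

```text
clock: 26.8
position: [526.5, -206.2, 78.3]
ee_rot: [0.865, -0.502, 0.0, 0.0]
contact_force: [-1.4, 0.3, 0.1]
gripper_width: 50.1
```

{"name": "drive_tool", "arguments": {
  "steps": [
    [0, 0, -0.01, 0, 0.05],
    [0, 0, -0.015, 0, 0.05],
    [0, 0, -0.03, 0, 0.05],
    [0, 0, -0.04, 0, 0.05],
    [0, 0, -0.04, 0, 0.05],
    [0, 0, -0.04, 0, 0.05],
    [0, -0.05, 0, 0, 0.05],
    [0, -0.05, 0, 0, 0.05],
    [0, -0.05, 0, 0, 0.05],
    [0, 0, 0, 0, 0.05],
    [0, 0, 0, 0, 0.05]
  ]
}}

```text
clock: 27.9
position: [657.3, -131.1, 252.7]
ee_rot: [0.865, -0.502, -0.001, 0.0]
contact_force: [-0.5, -0.2, 0.0]
gripper_width: 49.9
```

```bash
python3 -c "
from ov import *
st()
a,_=save('top','t8');b,_=save('scene','s8')
ov('top',a,362,182,50,50,8,526,-206.5,6,-60.3,'pics/x1.png');ov('scene',b,250,145,50,50,8,526,-206.5,6,-60.3,'pics/x2.png')
cv2.imwrite('pics/x.png',np.hstack([cv2.imread('pics/x1.png'),cv2.imread('pics/x2.png')]))
cv2.imwrite('pics/s8f.png',np.hstack([cv2.resize(a,(400,250)),cv2.resize(b,(400,250))]))"
```

```text
t 27.9 pos [ 657.3 -131.1  252.7] yaw -60.25 z [-0.001 -0.    -1.   ] F [-0.54 -0.2   0.02] M [-0.109  0.063  0.021] w 49.9 j [ 0.04  0.45  0.17  0.   -1.29  0.48]
```

View pics/x.png

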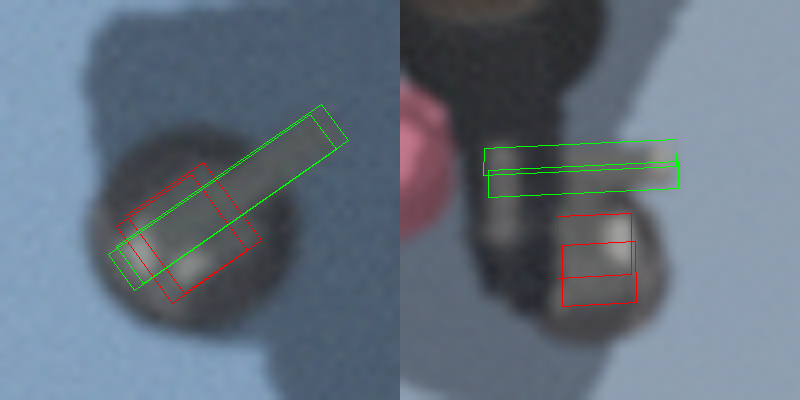

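View pics/s8f.png

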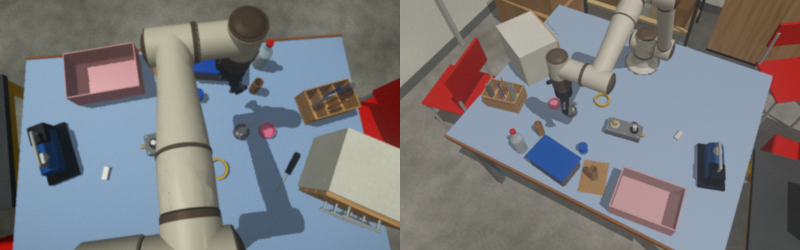

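The key stands upright in the cup. Both overlays line up with it, top at (190,225) and scene at (600,240), and the bystanders look unmoved. Handing in.

```bash
python3 -c "
from st import *
print(arm.job_done()); st()"
```

```text
the job is handed in; nothing more can be done
None
the job is handed in; nothing more can be done
```

I fitted the tee key over the plug, tightened the plug clockwise until it went snug, stood the key back in its grey cup and handed the job in at about 28 s. No verdict was reported.

- **Fit:** the key bottomed on the collar with the tool at z = 137.1 mm, against 137.3 expected. On the way down it touched the head and needed a 2 mm shift in −x before it slid on.
- **Tightening:** steady drag read about 0.28 N m, a little under the stated 0.30–0.35. Torque began climbing near yaw −58° and ended at a mean of 0.521 N m over 7 readings. The highest single reading was 0.568 N m; readings scatter by about 0.03. If the sensor reads as low as the drag suggests, the true torque was about 0.54–0.59 N m, still under the 0.65 limit. I unwound the torque to about zero before lifting the key off.
- **Key in cup:** after release, both camera overlays show the key upright and about centred in the cup. Its bottom touched the cup floor at z = 79.2 mm, the same height as at pick-up.
- **Bystanders:** in the last pictures none looked moved. I judged this by eye, and the arm hid part of the top view.
- **Not checked:** I could not read the wedging force directly; I judged it only from the wrist torque. The two views put the cup's centre 7 mm apart in x (525 against 532 mm). I went with the top view, which matched the pick-up position.

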